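# Load a salvaged engine cylinder into the parts washer through its spring flap

### The arm

A 6-joint arm with a two-finger parallel gripper is mounted at the origin on the work surface. World frame = base frame: x ahead of the robot, y to its left, z up, the work surface at z = 0. Lengths are in m, angles in rad, forces in N, time in s.
With the tool pointing down it reaches from about 0.35 to 0.975 m from the base axis. Payload 4.9 kg.
Tool frame: the origin (TCP) lies at the very end of the fingers, on their centre line; the grasp point (between the pads) lies 19 mm behind it (ctrl.grip_point_offset is the distance from the TCP to the grasp point, in m); z points along the fingers, y is the line along which they close (so a half turn about z gives the same grasp; the last joint's range is limited). The gripper opens to 85 mm and grips with 20 to 120 N. Pads are 22 mm wide; open, the fingers measure 114 mm over their backs; the gripper's body (76 mm by 85 mm) begins 54 mm behind the grasp point. The pads swing forward as they close: fully open they stand 13 mm farther back than shut.
Start: joints at [-1.415, 0.053, 1.613, -0, 1.476, -0.119], TCP at [0.17, -0.602, 0.231] pointing down, gripper open.
Joint ranges: [-3.01, 3.01], [-1.01, 2.22], [0.06, 2.58], [-1.02, 4.17], [0.09, 2.62], [-3.14, 3.14]. Speed limits (rad/s): [2.57, 2.57, 3.14, 3.14, 3.14, 3.14].

### API

Orientations are given as a rotation vector (axis times angle).
In Python, from station import ctrl gives the robot as it stands.
- The arm moves only by the tool send_rows, never from a script. Its argument "rows" is a list of rows, each a list of 3 entries, a list of its own where there are three numbers: the finger opening in cm, from 0 to 8.54, then the shift along the tool's x, y, z in cm, then the turn about the tool's z in degrees. A call has 1 to 10 rows; each row shifts and turns the commanded pose from where the row before left it, along the tool's axes as they then stand; what a row does not reach is not made up. A row lasts 1/8 s, in which the tool goes at most 62.5 mm and 10.7 degrees, less where a joint would pass 70% of its speed; a pose out of reach is approached as far as the arm can. A call with a gripper value outside its range is refused whole. The fingers move at their own pace and stop on an object; "newtons" is the grip in N (left out, the last holds). Time passes only in rows, so rows that do not move let the fingers close. It gives the time, the measured TCP pose, the force, the opening and the grip force at its end, in the units of the state.
- ctrl.get_obs(): the state, without advancing time (a new reading comes with each control period).
- ctrl.get_image(name): name is "scene" or "top"; returns a dict with "frame" (420x560x3 uint8, red, green, blue), "range_z" (420x560 float32, m along the optical axis (not along the pixel's ray), 0 where there is no reading), "fx", "fy", "cx", "cy" (pixels), "cam_to_world" (4x4, takes a point from camera to world coordinates). Camera axes: x right, y down, z forward; pixel columns grow to the right and rows downward; lengths in m; the calibration is good to about 2 mm. A picture is of the moment at which its call begins.
- ctrl.finish_job(): hands the job in; it is judged then, once.
The state is a dict: "t": time; "q": joint angles; "dq": joint speeds; "effort": joint torques, N m; "tool_pos": TCP position; "tool_rot": TCP orientation; "contact_force": force on the tool from outside, world axes, zero at the start; "wrist_torque": the same for the moment, N m; "opening": finger opening in m; "grip_force": force on a finger pad.
Only numpy, scipy, OpenCV 4.12 (cv2) and the standard library are available. Lean on these libraries where they do the work, as an engineer would, in place of code of your own. Each camera call takes 0.05 s, during which the arm holds its last target. There are 200 camera calls.

### The job

Pick up the finned engine cylinder from the bench and lay it down on the parts washer's loading ledge, lengthwise and lined up with the flap, and let go of it. Then push it through the spring flap (the splash cowl above leaves no room to reach in straight down) until it slides down inside and the flap has swung shut behind it. Leave the other things on the bench where they are.

Things in the scene. Friction and masses are not known exactly. Their poses are not given: they have to be found in the camera images.
- washer: Parts-washing cabinet, fixed, grey steel with clear windows and roof (all sizes in mm): 182 wide, 220 high, 250 deep behind its gate, with a loading ledge in front. It stands elsewhere and turned differently each time. Origin: on the bench under the middle of the gate; x points into the cabinet (push direction), y to the left of that, z up. All the points below share these axes.
- ledge (a point): Middle of the ledge's top face, 95 before the gate. The level steel ledge is 80 above the bench, 190 long (x, up to the gate) and 160 wide, with 9 high lips along both sides, 152 apart.
- gate (a point): Middle of the gate's sill, level with the ledge, in the outer face of the 10 thick front wall. The opening is 82 wide and 77 high. Right behind the sill a slick plastic slide drops at 30 degrees to a slick floor 10 above the bench: an item whose middle is pushed past the sill tips (its tail rises about 25) and slides down by itself.
- cowl (a point): Middle of the lower front edge of the splash cowl, a fixed plate 150 wide, 4 thick, over the gate. It juts 58 from the wall towards the ledge, its underside 105 above the ledge. A gripper pointing straight down would strike it before the item is through; leaned back 30 to 40 degrees it stays clear.
- flap (a joint): Angle of the gate's steel flap plate (76 wide, 71 high, 4 thick, 60 g), hinged along its top edge 76 above the sill: 0 = hanging shut, grows as it swings into the cabinet (at most 1.35 rad). A light spring and its weight shut it; a push of under 2 N at its lower edge opens it.
- barrel_mid (a point): Middle of the item to load: a salvaged engine cylinder of bare aluminium, about 0.5 kg, a square block 104 long (x) by 46 by 46 lying on its side, thin square cooling fins across most of its length, a plain head block at the +x end, a dark round bore in the other. It lies on the bench at any yaw, trading places with muffler and crankcase; either end may go first.
- muffler: Bystander: aluminium muffler, smooth rounded box 90 x 56 x 36 with a short stub pipe. Origin: centre of underside.
- crankcase: Bystander: aluminium crankcase, round drum 66 across and 42 high, a 22 high shaft stub on top, on a 100 x 26 mounting bar (along y). Origin: centre of underside.
- wheel_a: Bystander: black model-aircraft wheel lying flat, 72 across, 24 thick. Origin: centre of underside.
- wheel_b: Bystander: a second such wheel.
- driver: Bystander: screwdriver lying on the bench along its x axis.
- bottle: Bystander: white bottle, 48 across, 130 high. Origin: centre of underside.
- tin: Bystander: plain metal tin, 60 across, 75 high. Origin: centre of underside.
Not all that is in view belongs to the job. Leave any green look-alike of the part that bears barrel_mid alone.

How it is judged:
On the way, in this order (a step that is already met when the one before it is completed fails the run):
1. the cylinder lies on the ledge, released and at rest, lined up with the flap (within 30 mm of the middle line and 0.35 rad) (x of barrel_mid in the frame of gate between -0.16 and -0.04 m and y of barrel_mid in the frame of gate between -0.03 and 0.03 m and z of barrel_mid in the frame of gate between 0.015 and 0.031 m and angle between the x axis of barrel_mid and the x axis of gate, either way round below 0.35 rad and linear speed of barrel below 0.02 m/s and contact force between the fingers and barrel below 0.2 N), for 0.2 s.
2. the cylinder is passing the gate with the flap swung in (x of barrel_mid in the frame of gate between -0.045 and 0.1 m and value of joint flap above 0.35 rad and z of barrel_mid in the frame of gate below 0.06 m).
At the end, for the whole second after the job is handed in: The cylinder lies at rest inside the cabinet, its middle at least 60 mm behind the gate and 10 mm below the sill, and the flap hangs shut (within 0.08 rad) (x of barrel_mid in the frame of gate between 0.06 and 0.25 m and y of barrel_mid in the frame of gate between -0.084 and 0.084 m and z of barrel_mid in the frame of gate between -0.08 and -0.01 m and value of joint flap below 0.08 rad and linear speed of barrel below 0.02 m/s); the robot touches nothing.
It fails at once if a bystander (any other loose thing on the bench) is moved more than 30 mm (distance of any of muffler, crankcase, wheel_a, wheel_b, driver, bottle, tin from where it was at the start of the episode above 0.03 m).
It also fails if it takes over 58 s, if anything falls off the work surface, if the arm or the gripper's body presses on something with over 40 N, if the wrist force passes 120 N, or if a joint passes its speed limit or range.

## Working session

There is one attempt and no reset: what is moved stays moved. The work goes in short steps, Python scripts to look and compute and a tool call to move; the robot and the scene stay as the last step left them, time stands still between calls to the robot, and variables do not carry over. Pictures are saved under pics/ and viewed, at most 10 in all, crops included, and the job is handed in when it is done.

Besides the shell and the picture viewer there is one more tool, called after "Request:" in YAML: its name, and indented under it one key for each argument. send_rows: Moves the arm, as the interface text tells. Its arguments: {"type":"object","properties":{"rows":{"type":"array","items":{"type":"array"}},"newtons":{"type":"number"}},"required":["rows"]}

```bash
mkdir -p pics; cat > look.py <<'E'
import numpy as np,cv2,pickle
from station import ctrl
def shot(n,tag):
    d=ctrl.get_image(n); cv2.imwrite(f'pics/{tag}.png',d['frame'][:,:,::-1]); pickle.dump(d,open(f'{tag}.pkl','wb')); return d
def pts(d):
    z=d['range_z'];v,u=np.mgrid[:420,:560]
    P=np.stack([(u-d['cx'])/d['fx']*z,(v-d['cy'])/d['fy']*z,z,np.ones_like(z)],-1)@np.array(d['cam_to_world']).T
    return P[...,:3]
E
python3 - <<'E'
from look import *
for n in('scene','top'):
    d=shot(n,n+'0'); print(n,np.round(d['cam_to_world'],3).tolist(),d['fx'])
a=np.hstack([cv2.imread('pics/scene0.png'),cv2.imread('pics/top0.png')])
print(ctrl.get_obs())
E
```

```text
scene [[-0.252, 0.828, -0.501, 1.079], [0.968, 0.217, -0.129, 0.124], [0.002, -0.518, -0.856, 1.087], [0.0, 0.0, 0.0, 1.0]] 398.5276946400836
top [[0.0, -0.983, 0.185, 0.28], [-1.0, 0.002, 0.012, -0.002], [-0.013, -0.185, -0.983, 1.408], [0.0, 0.0, 0.0, 1.0]] 465.8538956132501
{'t': 0.1, 'q': array([-1.41500231e+00,  5.32849029e-02,  1.61417462e+00,  2.27721964e-06,
        1.47596942e+00, -1.18994695e-01]), 'dq': array([-3.75921440e-05, -9.69532443e-04, -3.78504952e-03,  1.65481037e-03,
        4.35324566e-04,  2.02080669e-03]), 'effort': array([ 5.60978351e-04, -3.94901991e+01, -3.71362925e+01, -8.63477089e-05,
        3.93830225e-03, -1.42764819e-05]), 'tool_pos': array([ 0.16950604, -0.60099074,  0.23017891]), 'tool_rot': array([-3.11016834e+00, -4.30028555e-01,  4.94808145e-05]), 'contact_force': array([ 0.85433962, -0.19024281, -0.46748885]), 'wrist_torque': array([0.01794922, 0.02260584, 0.02718307]), 'grip_force': 0.0, 'opening': 0.08578102535145066}
```

View pics/top0.png

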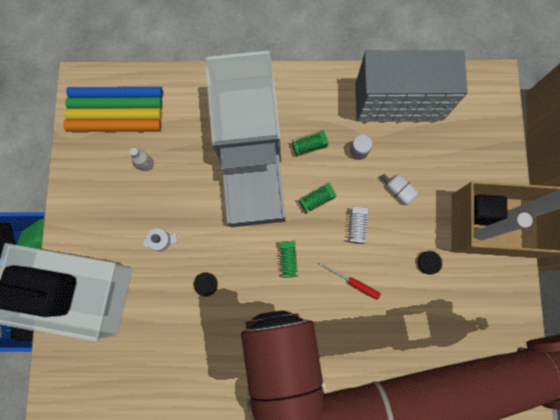

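View pics/scene0.png

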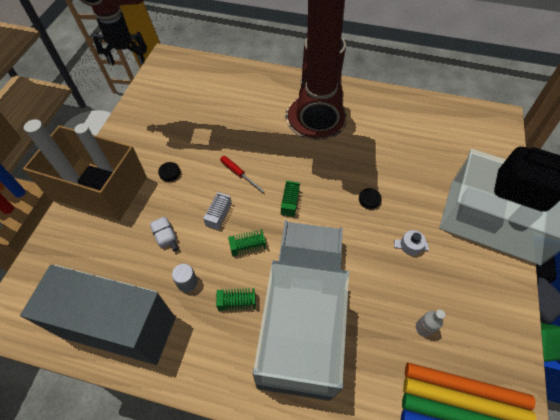

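The candidates in the top view are a bare silver finned block at (358,225) and three green ones at (310,142), (318,196) and (288,258). The silver one fits "bare aluminium". The washer ledge is at about (253,190) and its cabinet is above it in the picture.

```bash
cat > meas.py <<'E'
from look import *
out={}
for n,roi_b,roi_l in(('top',(335,195,385,255),(200,130,300,235)),('scene',(195,185,240,235),(260,215,360,290))):
    d=pickle.load(open(n+'0.pkl','rb'));P=pts(d)
    def rect(roi,lo,hi,tag):
        x0,y0,x1,y1=roi; Q=P[y0:y1,x0:x1].reshape(-1,3);m=(Q[:,2]>lo)&(Q[:,2]<hi);Q=Q[m]
        c,s,a=cv2.minAreaRect((Q[:,:2]*1000).astype(np.float32))
        print(n,tag,len(Q),'c',np.round(c,1),'size',np.round(s,1),'ang',round(a,2),'z med',np.round(np.median(Q[:,2]),4),np.round(np.percentile(Q[:,2],[5,95]),4))
    rect(roi_b,.02,.06,'barrel>20'); rect(roi_b,.038,.056,'barrel top')
    rect(roi_l,.074,.085,'ledge');rect(roi_l,.0855,.095,'lips')
d=pickle.load(open('top0.pkl','rb'))
a=cv2.resize(d['frame'][110:280,270:440,::-1],(600,600),interpolation=cv2.INTER_CUBIC)
b=0
cv2.imwrite('pics/crop.png',a)
E
python3 meas.py
```

```text
top barrel>20 560 c [ 521.8 -203.8] size [161.2  77.7] ang 17.08 z med 0.0426 [0.0277 0.0496]
top barrel top 417 c [ 521.9 -203.8] size [160.9  77.6] ang 16.98 z med 0.0446 [0.0389 0.0505]
top ledge 2706 c [600.   96.9] size [190.9 171.9] ang 6.03 z med 0.0804 [0.0759 0.0842]
top lips 405 c [600.4 100. ] size [190.7 178.1] ang 6.0 z med 0.0885 [0.0857 0.0933]
scene barrel>20 533 c [ 507.5 -172.2] size [131.1 107.5] ang 79.67 z med 0.0422 [0.0244 0.0478]
scene barrel top 400 c [ 507.3 -172.1] size [132.  106.7] ang 79.16 z med 0.0438 [0.0389 0.0481]
scene ledge 1309 c [544.1  93.7] size [ 81.4 160. ] ang 6.07 z med 0.0795 [0.0763 0.0827]
scene lips 161 c [570.   96.2] size [129.1 168.8] ang 6.96 z med 0.0885 [0.0861 0.0912]
```

View pics/crop.png

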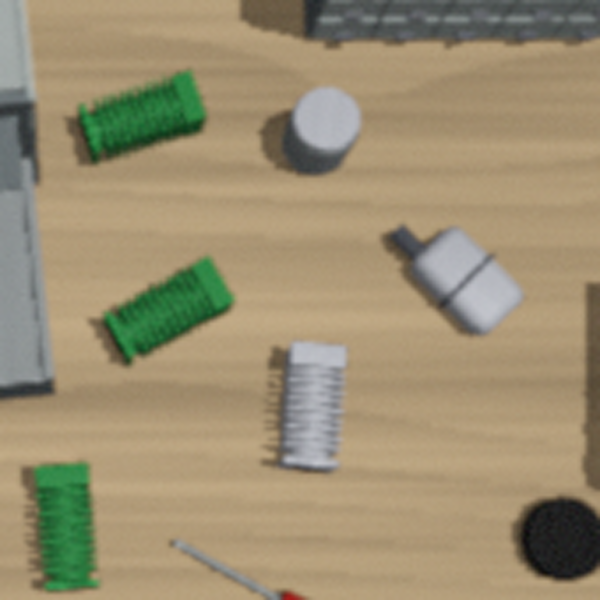

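The crop shows the bare-aluminium finned block, head up, at crop (313,405). That is the target. The muffler, tin and green parts are all clear of it.

```bash
cat > meas2.py <<'E'
from look import *
from scipy import ndimage as nd
for n,pb,roi_l in(('top',(225,358),(200,130,300,235)),('scene',(210,218),(260,215,360,290))):
    d=pickle.load(open(n+'0.pkl','rb'));P=pts(d);h=cv2.cvtColor(d['frame'],cv2.COLOR_RGB2HSV)
    m=(P[...,2]>.012)&(P[...,2]<.07)&(h[...,1]<70)
    L,_=nd.label(m,np.ones((3,3)));Q=P[L==L[pb]]
    for lo in(.012,.038):
        q=Q[Q[:,2]>lo];c,s,a=cv2.minAreaRect((q[:,:2]*1000).astype(np.float32));print(n,'barrel',len(q),np.round(c,1),np.round(s,1),round(a,2),np.round(np.percentile(q[:,2],[5,50,95]),4))
    x0,y0,x1,y1=roi_l;Q=P[y0:y1,x0:x1].reshape(-1,3)
    Q=Q[(Q[:,2]>.074)&(Q[:,2]<.095)]
    # side lips: yaw from outer side edge + front edge
    for yaw in (4,5,6,7,8):
        r=np.radians(yaw);ex=np.array([np.cos(r),np.sin(r)]);ey=np.array([-ex[1],ex[0]])
        u=Q[:,:2]@ex;v=Q[:,:2]@ey
        print(yaw,'u',np.round(np.percentile(u,[0.3,1,99,99.9]),4),'v',np.round(np.percentile(v,[.3,1,99,99.7]),4),'vlip',np.round(np.percentile(v[Q[:,2]>.0865],[2,20,80,98]),4))
    # cowl / roof heights along centre line
    r=np.radians(6);ex=np.array([np.cos(r),np.sin(r)]);ey=np.array([-ex[1],ex[0]])
    A=P.reshape(-1,3);u=A[:,:2]@ex;v=A[:,:2]@ey;k=(abs(v-.035)<.03)&(u>.48)&(u<.85)&(A[:,2]>.02)
    for b in np.arange(.48,.85,.01):
        kk=k&(abs(u-b)<.005)
        if kk.sum(): print(round(b,3),kk.sum(),np.round(np.percentile(A[kk,2],[5,50,95]),3),end=';')
    print()
E
python3 meas2.py
```

```text
top barrel 576 [ 498.4 -212. ] [ 46.8 105.2] 84.48 [0.0231 0.0424 0.0496]
top barrel 415 [ 498.7 -212.1] [ 46.8 104.6] 84.48 [0.0389 0.0446 0.0505]
4 u [0.5087 0.5108 0.6761 0.7029] v [-0.0277 -0.0258  0.1395  0.1417] vlip [-0.0277 -0.0231  0.1369  0.1421]
5 u [0.5107 0.512  0.6756 0.7023] v [-0.0375 -0.036   0.129   0.1306] vlip [-0.0373 -0.0335  0.1266  0.1309]
6 u [0.5119 0.5126 0.6758 0.7019] v [-0.0474 -0.0464  0.1186  0.1198] vlip [-0.0474 -0.0442  0.1165  0.12  ]
7 u [0.5118 0.5133 0.6762 0.7013] v [-0.0585 -0.0569  0.1083  0.11  ] vlip [-0.0585 -0.0548  0.106   0.11  ]
8 u [0.5114 0.5133 0.6771 0.7002] v [-0.0702 -0.0678  0.0979  0.1001] vlip [-0.0702 -0.0652  0.0957  0.1001]
0.51 92 [0.025 0.063 0.083];0.52 68 [0.076 0.08  0.085];0.53 69 [0.076 0.08  0.085];0.54 73 [0.076 0.081 0.086];0.55 68 [0.075 0.08  0.086];0.56 71 [0.075 0.081 0.085];0.57 69 [0.076 0.08  0.085];0.58 67 [0.076 0.08  0.084];0.59 67 [0.077 0.081 0.085];0.6 75 [0.077 0.08  0.084];0.61 65 [0.077 0.081 0.086];0.62 65 [0.076 0.081 0.085];0.63 68 [0.077 0.081 0.084];0.64 81 [0.077 0.081 0.191];0.65 146 [0.077 
[... 1391 characters left out ...]
0.076 0.079 0.081];0.57 74 [0.077 0.079 0.082];0.58 62 [0.077 0.08  0.082];0.59 39 [0.077 0.08  0.083];0.64 8 [0.185 0.187 0.189];0.65 90 [0.186 0.188 0.191];0.66 87 [0.186 0.188 0.191];0.67 95 [0.186 0.189 0.191];0.68 87 [0.186 0.189 0.191];0.69 26 [0.186 0.189 0.192];0.7 39 [0.217 0.219 0.221];0.71 85 [0.218 0.221 0.225];0.72 99 [0.221 0.224 0.226];0.73 107 [0.221 0.223 0.226];0.74 108 [0.221 0.223 0.226];0.75 107 [0.221 0.224 0.226];0.76 117 [0.221 0.224 0.226];0.77 112 [0.221 0.223 0.226];0.78 112 [0.221 0.224 0.226];0.79 119 [0.221 0.224 0.226];0.8 117 [0.221 0.224 0.226];0.81 123 [0.221 0.224 0.226];0.82 121 [0.222 0.224 0.226];0.83 124 [0.221 0.224 0.226];0.84 126 [0.221 0.224 0.226];
```

```bash
cat > go.py <<'E'
# usage: go.py x y z heading_deg  -> needed turn, and shift (cm) in current tool axes / in axes after the turn
import sys,numpy as np
from station import ctrl
from scipy.spatial.transform import Rotation as R
o=ctrl.get_obs();p=np.array(o['tool_pos']);M=R.from_rotvec(o['tool_rot']).as_matrix()
h=np.degrees(np.arctan2(M[1,0],M[0,0]));x,y,z,t=map(float,sys.argv[1:])
turn=h-t; d=np.array([x,y,z])-p
M2=M@R.from_euler('z',turn,degrees=True).as_matrix()
print('t',round(o['t'],2),'head',round(h,2),'tilt z',np.round(M[:,2],3),'turn',round(turn,2),'now',np.round(M.T@d*100,2),'after turn',np.round(M2.T@d*100,2),'q',np.round(o['q'],2),'F',np.round(o['contact_force'],1))
E
cat > fr.py <<'E'
# washer frame -> world
import numpy as np
r=np.radians(6);ex=np.array([np.cos(r),np.sin(r)]);ey=np.array([-ex[1],ex[0]])
g=ex*.702+ey*.0362
for x in(-.3,-.25,-.118,-.1035,0): print(x,np.round(g+ex*x,4))
E
python3 fr.py; python3 go.py .499 -.2118 .12 -5.7
```

```text
-0.3 [0.396 0.078]
-0.25 [0.4457 0.0832]
-0.118 [0.577 0.097]
-0.1035 [0.5914 0.0986]
0 [0.6944 0.1094]
t 0.1 head 15.74 tilt z [-0.     0.002 -1.   ] turn 21.44 now [ 42.27 -28.5   11.08] after turn [ 28.93 -41.98  11.08] q [-1.42  0.05  1.61  0.    1.48 -0.12] F [ 0.9 -0.2 -0.5]
```

Request:
send_rows:
  rows:
    - [8.5, [4.7, -3.15, 0], 0]
    - [8.5, [4.7, -3.15, 0], 0]
    - [8.5, [4.7, -3.15, 0], 0]
    - [8.5, [4.7, -3.15, 0], 0]
    - [8.5, [4.7, -3.15, 0], 0]
    - [8.5, [4.7, -3.15, 0], 0]
    - [8.5, [4.7, -3.15, 0], 0]
    - [8.5, [4.7, -3.15, 0], 0]
    - [8.5, [4.7, -3.2, 0], 0]
    - [8.5, [0, 0, 0], 0]
  newtons: 40

```text
t: 1.35
tool_pos: [0.501, -0.2103, 0.2307]
tool_rot: [-3.11, -0.439, 0.001]
contact_force: [-0.1, -0.1, -0.3]
opening: 0.0852
grip_force: 0.0
```

```bash
python3 go.py .499 -.2118 .12 -5.7
```

```text
t 1.35 head 16.06 tilt z [-0.001  0.001 -1.   ] turn 21.76 now [-0.23  0.1  11.07] after turn [-0.18  0.18 11.07] q [-0.53 -0.14  1.8   0.    1.48  0.76] F [-0.1 -0.1 -0.3]
```

Request:
send_rows:
  rows:
    - [8.5, [-0.2, 0.1, 2], 7.2]
    - [8.5, [0, 0, 3], 7.2]
    - [8.5, [0, 0.1, 3], 7.2]
    - [8.5, [0, 0, 3], 0]
    - [8.5, [0, 0, 0], 0]

```text
t: 1.98
tool_pos: [0.4954, -0.2153, 0.118]
tool_rot: [-3.134, 0.162, 0.01]
contact_force: [-0.8, 0.6, -1.0]
opening: 0.0852
grip_force: 0.0
```

```bash
python3 go.py .499 -.2118 .006 -5.7
```

```text
t 1.98 head -5.91 tilt z [-0.006  0.003 -1.   ] turn -0.21 now [ 0.39 -0.36 11.2 ] after turn [ 0.39 -0.36 11.2 ] q [-0.55 -0.05  1.91 -0.    1.29  1.13] F [-0.8  0.6 -1. ]
```

Request:
send_rows:
  rows:
    - [8.5, [0.2, -0.2, 3], 0]
    - [8.5, [0, 0, 3], 0]
    - [8.5, [0, 0, 0], 0]
    - [8.5, [0, 0, 0], 0]

```text
t: 2.48
tool_pos: [0.5012, -0.2151, 0.0633]
tool_rot: [3.136, -0.161, 0.004]
contact_force: [0.5, -0.1, 0.7]
opening: 0.0852
grip_force: 0.0
```

```bash
python3 go.py .499 -.2118 .006 -5.7
```

```text
t 2.48 head -5.87 tilt z [ 0.002 -0.002 -1.   ] turn -0.17 now [-0.26 -0.31  5.73] after turn [-0.26 -0.31  5.73] q [-0.54  0.03  1.93 -0.    1.18  1.13] F [ 0.5 -0.1  0.7]
```

Request:
send_rows:
  rows:
    - [8.5, [-0.2, -0.3, 2], 0]
    - [8.5, [0, 0, 2], 0]
    - [8.5, [0, 0, 1.7], 0]
    - [8.5, [0, 0, 0], 0]
    - [8.5, [0, 0, 0], 0]

```text
t: 3.1
tool_pos: [0.4993, -0.2114, 0.0054]
tool_rot: [3.137, -0.16, 0.002]
contact_force: [0.2, -0.3, 0.7]
opening: 0.0848
grip_force: 0.0
```

```bash
python3 go.py .499 -.2118 .006 -5.7
```

```text
t 3.1 head -5.86 tilt z [ 0.002 -0.001 -1.   ] turn -0.16 now [-0.03  0.04 -0.06] after turn [-0.03  0.04 -0.06] q [-0.54  0.11  1.96 -0.    1.07  1.14] F [ 0.2 -0.3  0.7]
```

Request:
send_rows:
  rows:
    - [4, [0, 0, 0], 0]
    - [4, [0, 0, 0], 0]
    - [4, [0, 0, 0], 0]
    - [4, [0, 0, 0], 0]
    - [4, [0, 0, 0], 0]
    - [4, [0, 0, 0], 0]
  newtons: 40

```text
t: 3.85
tool_pos: [0.4993, -0.2122, 0.0055]
tool_rot: [3.135, -0.16, 0.003]
contact_force: [-1.6, -4.8, 5.7]
opening: 0.0457
grip_force: 43.4
```

Request:
send_rows:
  rows:
    - [4, [0, 0, -1.5], 0]
    - [4, [0, 0, -3], 0]
    - [4, [0, 0, -4], 0]
    - [4, [0, 0, -4], 0]
    - [4, [0, 0, -4], 0]
    - [4, [0, 0, -2], 0]
    - [4, [0, 0, 0], 0]
    - [4, [0, 0, 0], 0]

```text
t: 4.85
tool_pos: [0.4972, -0.21, 0.1866]
tool_rot: [-3.135, 0.16, 0.006]
contact_force: [-0.3, -0.4, -6.3]
opening: 0.0451
grip_force: 42.9
```

```bash
python3 go.py .579 .0972 .19 6
```

```text
t 4.85 head -5.85 tilt z [-0.004  0.003 -1.   ] turn -11.85 now [  5.  -31.4  -0.3] after turn [ 11.34 -29.7   -0.3 ] q [-0.54 -0.12  1.85  0.    1.41  1.14] F [-0.3 -0.4 -6.3]
```

Request:
send_rows:
  rows:
    - [4, [0, 0, 0], -6]
    - [4, [0, 0, 0], -5.8]
    - [4, [1.5, -4, 0], 0]
    - [4, [1.8, -5, 0], 0]
    - [4, [1.8, -5, 0], 0]
    - [4, [1.8, -5, 0], 0]
    - [4, [1.8, -5, 0], 0]
    - [4, [1.5, -4, 0], 0]
    - [4, [0.9, -1.7, 0], 0]
    - [4, [0, 0, 0], 0]

```text
t: 6.1
tool_pos: [0.5774, 0.0966, 0.1872]
tool_rot: [3.137, 0.166, -0.006]
contact_force: [-0.2, -0.5, -5.1]
opening: 0.0456
grip_force: 43.7
```

Request:
send_rows:
  rows:
    - [4, [0, 0, 0], 0]
    - [4, [0, 0, 0], 0]
    - [4, [0, 0, 0], 0]

```text
t: 6.48
tool_pos: [0.5781, 0.0951, 0.1893]
tool_rot: [3.137, 0.161, 0.0]
contact_force: [-0.3, 0.0, -5.8]
opening: 0.0457
grip_force: 43.7
```

```bash
python3 go.py .577 .097 .088 6
python3 - <<'E'
from look import *
a=shot('scene','s1');cv2.imwrite('pics/s1c.png',cv2.resize(a['frame'][130:400,200:440,::-1],(533,600)))
E
```

```text
t 6.47 head 5.87 tilt z [ 0. -0. -1.] turn -0.13 now [-0.09 -0.21 10.13] after turn [-0.09 -0.21 10.13] q [ 0.04 -0.01  1.75 -0.    1.4   1.5 ] F [-0.3  0.  -5.8]
```

View pics/s1c.png

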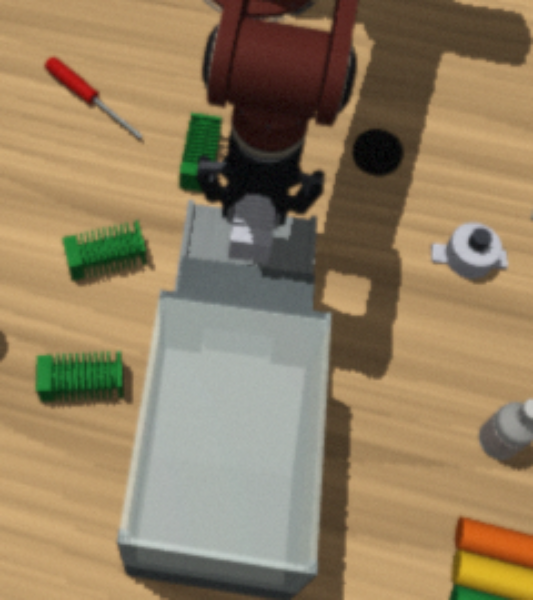

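The barrel is held over the ledge, crop (250,230), head towards the gate and clear of the cowl. I'll lower it now.

Request:
send_rows:
  rows:
    - [4, [0, -0.2, 2], 0]
    - [4, [0, 0, 3], 0]
    - [4, [0, 0, 3], 0]
    - [4, [0, 0, 1], 0]
    - [4, [0, 0, 0.5], 0]
    - [4, [0, 0, 0], 0]
    - [4, [0, 0, 0], 0]

```text
t: 7.4
tool_pos: [0.579, 0.098, 0.0958]
tool_rot: [3.137, 0.163, 0.004]
contact_force: [1.0, 0.1, -6.2]
opening: 0.0452
grip_force: 43.6
```

```bash
python3 go.py .577 .097 .0865 6
python3 - <<'E'
from look import *
from scipy.spatial.transform import Rotation as R
o=ctrl.get_obs();d=shot('scene','s2');P=pts(d).reshape(-1,3)
Q=(P-o['tool_pos'])@R.from_rotvec(o['tool_rot']).as_matrix()
m=(abs(Q[:,0])<.05)&(abs(Q[:,1])<.09)&(Q[:,2]<0)
for z in np.arange(-.24,0,.01):
    k=m&(abs(Q[:,2]-z)<.005)
    if k.sum()>3: print(round(z,2),k.sum(),'y',np.round(np.percentile(Q[k,1],[0,2,98,100]),3),'x',np.round(np.percentile(Q[k,0],[2,98]),3))
E
```

```text
t 7.4 head 5.95 tilt z [ 0.003  0.    -1.   ] turn -0.05 now [-0.21  0.08  0.93] after turn [-0.21  0.08  0.93] q [ 0.04  0.08  1.82 -0.    1.24  1.51] F [ 1.   0.1 -6.2]
-0.24 154 y [-0.03  -0.025  0.028  0.031] x [0.022 0.038]
-0.23 32 y [-0.032 -0.031  0.029  0.031] x [0.022 0.038]
-0.22 60 y [-0.032 -0.03   0.03   0.03 ] x [0.016 0.036]
-0.21 109 y [-0.037 -0.035  0.035  0.036] x [0.005 0.038]
-0.2 55 y [-0.034 -0.031  0.034  0.034] x [0.01  0.038]
-0.19 60 y [-0.037 -0.034  0.033  0.034] x [0.013 0.038]
-0.18 16 y [-0.036 -0.033  0.024  0.027] x [0.013 0.038]
-0.17 141 y [-0.038 -0.036  0.034  0.036] x [0.007 0.039]
-0.16 60 y [-0.038 -0.034  0.035  0.036] x [0.001 0.039]
-0.15 60 y [-0.037 -0.034  0.033  0.033] x [0.015 0.039]
-0.14 60 y [-0.038 -0.036  0.036  0.036] x [0.007 0.039]
-0.13 27 y [-0.035 -0.032  0.035  0.035] x [0.012 0.038]
-0.12 12 y [-0.041 -0.041  0.037  0.037] x [-0.003  0.013]
-0.11 84 y [-0.064 -0.063  0.062  0.064] x [-0.007  0.012]
-0.1 125 y [-0.068 -0.067  0.065  0.066] x [-0.01   0.021]
-0.09 62 y [-0.065 -0.063  0.063  0.063] x [0.004 0.019]
-0.08 55 y [-0.061 -0.06   0.06   0.061] x [0.007 0.019]
-0.07 52 y [-0.058 -0.057  0.055  0.057] x [0.004 0.019]
-0.06 90 y [-0.058 -0.056  0.052  0.055] x [-0.008  0.015]
-0.05 54 y [-0.054 -0.052  0.048  0.051] x [-0.008  0.015]
-0.04 158 y [-0.037 -0.029  0.027  0.036] x [-0.006  0.028]
-0.03 68 y [-0.036 -0.032  0.032  0.035] x [-0.004  0.028]
-0.02 15 y [-0.037 -0.037  0.035  0.035] x [0.006 0.013]
-0.01 16 y [-0.035 -0.035  0.033  0.034] x [0.007 0.013]
```

Request:
send_rows:
  rows:
    - [4, [-0.3, 0.1, 0.5], 0]
    - [4, [0, 0, 0.4], 0]
    - [4, [0, 0, 0], 0]
    - [4, [0, 0, 0], 0]

```text
t: 7.95
tool_pos: [0.5751, 0.0966, 0.0855]
tool_rot: [3.137, 0.163, 0.0]
contact_force: [-2.2, 0.0, -2.4]
opening: 0.0456
grip_force: 44.1
```

Touching down: the supported weight is falling. I'll release.

Request:
send_rows:
  rows:
    - [5.5, [0, 0, 0], 0]
    - [6.5, [0, 0, 0], 0]
    - [8.5, [0, 0, 0], 0]
    - [8.5, [0, 0, 0], 0]
    - [8.5, [0, 0, 0], 0]
    - [8.5, [0, 0, 0], 0]
    - [8.5, [0, 0, 0], 0]

```text
t: 8.82
tool_pos: [0.5751, 0.0966, 0.0853]
tool_rot: [-3.137, -0.163, 0.0]
contact_force: [-0.9, -0.1, 0.2]
opening: 0.0849
grip_force: 0.0
```

Request:
send_rows:
  rows:
    - [8.5, [0, 0, -2], 0]
    - [8.5, [0, 0, -5], 0]
    - [8.5, [0, 0, -6], 0]
    - [8.5, [0, 0, -6], 0]
    - [8.5, [0, 0, -6], 0]
    - [8.5, [0, 0, -6], 0]
    - [8.5, [0, 0, -6], 0]
    - [8.5, [0, 0, -6], 0]

```text
t: 9.82
tool_pos: [0.5742, 0.0966, 0.5193]
tool_rot: [3.137, 0.163, 0.004]
contact_force: [1.1, 0.4, -0.3]
opening: 0.085
grip_force: 0.0
```

```bash
python3 go.py .577 .097 .0865 6
python3 - <<'E'
from look import *
from scipy import ndimage as nd
r=np.radians(6);ex=np.array([np.cos(r),np.sin(r)]);ey=np.array([-ex[1],ex[0]])
d=shot('scene','s3');P=pts(d);a=P.reshape(-1,3);u=a[:,:2]@ex-.702;v=a[:,:2]@ey-.0362
m=(u>-.19)&(u<-.03)&(abs(v)<.06)&(a[:,2]>.1)&(a[:,2]<.14)
q=np.stack([u,v],1)[m]*1000;print(cv2.minAreaRect(q.astype(np.float32)),np.percentile(a[m,2],[5,50,95]))
E
```

```text
t 9.82 head 5.95 tilt z [ 0.003  0.    -1.   ] turn -0.05 now [ 1.800e-01 -1.000e-02  4.328e+01] after turn [ 1.800e-01 -1.000e-02  4.328e+01] q [ 0.04 -0.06  1.25  0.    1.94  1.51] F [ 1.1  0.4 -0.3]
((-131.88967895507812, 0.7980842590332031), (45.92637634277344, 81.9668197631836), 89.74817657470703) [0.11620896 0.12322292 0.12780145]
```

Request:
send_rows:
  rows:
    - [0, [0, 0, -6], 0]
    - [0, [0, 0, -6], 0]
    - [0, [0, 0, -6], 0]
    - [0, [0, 0, -6], 0]
    - [0, [0, 0, -6], 0]
    - [0, [0, 0, -6], 0]

```text
t: 10.62
tool_pos: [0.5637, 0.0944, 0.8322]
tool_rot: [-3.136, -0.163, -0.032]
contact_force: [-44.3, -7.5, 4.0]
opening: 0.0004
grip_force: 0.0
```

```bash
python3 go.py .577 .097 .0865 6
```

```text
t 10.62 head 5.93 tilt z [ 0.02   0.002 -1.   ] turn -0.07 now [-0.19 -0.13 74.58] after turn [-0.19 -0.13 74.58] q [0.04 0.45 0.05 0.   2.62 1.5 ] F [-44.3  -7.5   4. ]
```

Request:
send_rows:
  rows:
    - [0, [0, 0, 0], 0]
    - [0, [0, 0, 0], 0]

```text
t: 10.88
tool_pos: [0.5628, 0.0944, 0.833]
tool_rot: [-3.136, -0.163, -0.034]
contact_force: [-0.2, 0.3, 0.9]
opening: -0.0001
grip_force: 0.0
```

```bash
python3 go.py .577 .097 .0865 6; python3 -c "
from station import ctrl;print(ctrl.get_obs()['q'])"
```

```text
t 10.88 head 5.94 tilt z [ 0.022  0.002 -1.   ] turn -0.06 now [-0.2  -0.12 74.66] after turn [-0.2  -0.12 74.66] q [0.04 0.44 0.05 0.   2.62 1.5 ] F [-0.2  0.3  0.9]
[0.03518227 0.44471639 0.05494844 0.00276095 2.61997943 1.50463603]
```

The solver does keep a lean once the wrist hits its stop (1.3° so far). I'll see if pulling back at that stop builds up the lean.

Request:
send_rows:
  rows:
    - [0, [-4, 0, 1.5], 0]
    - [0, [-4, 0, 1], 0]
    - [0, [-4, 0, 1], 0]
    - [0, [0, 0, 0], 0]

```text
t: 11.38
tool_pos: [0.4494, 0.0831, 0.8049]
tool_rot: [-3.136, -0.163, -0.045]
contact_force: [-0.5, -0.0, 0.3]
opening: 0.0004
grip_force: 0.0
```

```bash
python3 go.py .577 .097 .0865 6; python3 -c "
from station import ctrl;print(ctrl.get_obs()['q'])"
```

```text
t 11.38 head 5.97 tilt z [ 0.029  0.002 -1.   ] turn -0.03 now [10.76 -0.11 72.19] after turn [10.76 -0.1  72.19] q [ 0.02 -0.02  0.69  0.    2.45  1.49] F [-0.5 -0.   0.3]
[ 0.01868723 -0.02265522  0.68952784  0.00271088  2.44586879  1.48745882]
```

Request:
send_rows:
  rows:
    - [0, [-3, 0, -3], 0]
    - [0, [-3, 0, -3], 0]
    - [0, [-3, 0, -3], 0]
    - [0, [-3, 0, -3], 0]
    - [0, [-3, 0, -3], 0]
    - [0, [0, 0, 0], 0]

```text
t: 12.12
tool_pos: [0.3043, 0.0687, 0.8949]
tool_rot: [3.13, 0.162, 0.141]
contact_force: [0.0, -0.4, 1.4]
opening: -0.0002
grip_force: 0.0
```

```bash
python3 go.py .577 .097 .0865 6; python3 -c "
from station import ctrl;print(ctrl.get_obs()['q'])"
```

```text
t 12.12 head 5.96 tilt z [ 0.09   0.    -0.996] turn -0.04 now [20.07 -0.72 82.97] after turn [20.07 -0.71 82.97] q [-0.02 -0.15  0.58  0.    2.62  1.45] F [ 0.  -0.4  1.4]
[-0.01996378 -0.15191317  0.58384112  0.00428339  2.61957755  1.45093843]
```

The lean builds (5°), with q3 well away from its stop. I'll continue.

Request:
send_rows:
  rows:
    - [0, [-4, 0, -3], 0]
    - [0, [-4, 0, -3], 0]
    - [0, [-4, 0, -3], 0]
    - [0, [-4, 0, -3], 0]
    - [0, [-4, 0, -3], 0]
    - [0, [0, 0, 0], 0]

```text
t: 12.88
tool_pos: [0.1334, 0.0703, 0.9012]
tool_rot: [3.083, 0.161, 0.354]
contact_force: [-0.8, -0.1, 0.4]
opening: -0.0001
grip_force: 0.0
```

```bash
python3 go.py .577 .097 .0865 6; python3 -c "
from station import ctrl;print(ctrl.get_obs()['q'])"
```

```text
t 12.88 head 6.28 tilt z [ 0.228 -0.022 -0.974] turn 0.28 now [25.01 -1.96 89.35] after turn [25.   -2.08 89.35] q [ 0.03 -0.48  0.77 -0.06  2.62  1.44] F [-0.8 -0.1  0.4]
[ 0.03009313 -0.47630683  0.76884654 -0.05731643  2.61945036  1.44366633]
```

Request:
send_rows:
  rows:
    - [0, [1.2, 0, -4.5], 0]
    - [0, [1.2, 0, -4.5], 0]
    - [0, [1.2, 0, -4.5], 0]
    - [0, [0, 0, 0], 0]

```text
t: 13.38
tool_pos: [0.1692, 0.0913, 0.9583]
tool_rot: [3.053, 0.16, 0.485]
contact_force: [0.7, -0.3, 0.1]
opening: -0.0
grip_force: 0.0
```

```bash
python3 go.py .577 .097 .0865 6; python3 -c "
from station import ctrl;print(ctrl.get_obs()['q'])"
```

```text
t 13.38 head 6.6 tilt z [ 0.311 -0.03  -0.95 ] turn 0.6 now [11.91 -2.1  95.49] after turn [11.88 -2.22 95.49] q [ 0.27 -0.28  0.49 -0.22  2.62  1.52] F [ 0.7 -0.3  0.1]
[ 0.26840282 -0.27823997  0.49170767 -0.22416731  2.61868118  1.52250221]
```

Request:
send_rows:
  rows:
    - [0, [0, 0, -4.5], 0]
    - [0, [0, 0, -4.5], 0]
    - [0, [0, 0, -4.5], 0]
    - [0, [0, 0, -4.5], 0]
    - [0, [0, 0, 0], 0]

```text
t: 14.0
tool_pos: [0.1286, 0.1041, 1.0061]
tool_rot: [3.008, 0.168, 0.694]
contact_force: [-0.0, -0.5, 0.5]
opening: -0.0001
grip_force: 0.0
```

```bash
python3 go.py .577 .097 .0865 6; python3 -c "
from station import ctrl;print(ctrl.get_obs()['q'])"
```

```text
t 14.0 head 7.46 tilt z [ 0.44  -0.024 -0.898] turn 1.46 now [ 5.0000e-02 -1.8000e+00  1.0229e+02] after turn [ 1.0000e-02 -1.8000e+00  1.0229e+02] q [ 0.79 -0.16  0.26 -0.72  2.62  1.54] F [-0.  -0.5  0.5]
[ 0.7878185  -0.16378367  0.2571942  -0.71962296  2.61925337  1.54370201]
```

Request:
send_rows:
  rows:
    - [0, [0.5, 0, -4.5], 0]
    - [0, [0.5, 0, -4], 0]
    - [0, [0, 0, 0], 0]

```text
t: 14.38
tool_pos: [0.1166, 0.104, 1.0266]
tool_rot: [2.99, 0.16, 0.776]
contact_force: [0.2, -0.2, -0.3]
opening: 0.0002
grip_force: 0.0
```

```bash
python3 go.py .577 .097 .0865 6; python3 -c "
from station import ctrl;print(ctrl.get_obs()['q'])"
```

```text
t 14.38 head 7.35 tilt z [ 0.487 -0.02  -0.873] turn 1.35 now [ -5.42  -2.04 104.52] after turn [ -5.47  -1.91 104.52] q [ 1.02 -0.07  0.09 -1.02  2.62  1.47] F [ 0.2 -0.2 -0.3]
[ 1.01855838 -0.0672281   0.09352124 -1.02013984  2.61884947  1.46814831]
```

```bash
python3 go.py .30 .09 .9 7.35;python3 go.py .4457 .0832 .25 7.35
```

```text
t 14.38 head 7.35 tilt z [ 0.487 -0.02  -0.873] turn -0.0 now [ 9.67  2.09 20.02] after turn [ 9.67  2.09 20.02] q [ 1.02 -0.07  0.09 -1.02  2.62  1.47] F [ 0.2 -0.2 -0.3]
t 14.38 head 7.35 tilt z [ 0.487 -0.02  -0.873] turn -0.0 now [-9.1  -0.65 83.88] after turn [-9.1  -0.65 83.88] q [ 1.02 -0.07  0.09 -1.02  2.62  1.47] F [ 0.2 -0.2 -0.3]
```

Request:
send_rows:
  rows:
    - [0, [1, 0.2, 2], 0]
    - [0, [1, 0.2, 2], 0]
    - [0, [1, 0.2, 2], 0]
    - [0, [1, 0.2, 2], 0]
    - [0, [1.5, 0.3, 3], 0]
    - [0, [1.5, 0.3, 3], 0]
    - [0, [1.5, 0.3, 3], 0]
    - [0, [1.2, 0.3, 3], 0]
    - [0, [0, 0, 0], 0]

```text
t: 15.5
tool_pos: [0.3031, 0.0895, 0.8959]
tool_rot: [2.995, 0.153, 0.762]
contact_force: [0.1, -0.0, 0.2]
opening: 0.0004
grip_force: 0.0
```

```bash
python3 go.py .4457 .0832 .5 7.35;python3 go.py .4457 .0832 .25 7.35
```

```text
t 15.5 head 7.03 tilt z [ 0.479 -0.022 -0.878] turn -0.32 now [-6.38 -0.97 41.59] after turn [-6.38 -1.01 41.59] q [ 0.12 -0.4   0.84 -0.1   2.2   1.51] F [ 0.1 -0.   0.2]
t 15.5 head 7.03 tilt z [ 0.479 -0.022 -0.878] turn -0.32 now [-18.23  -2.74  63.53] after turn [-18.22  -2.84  63.53] q [ 0.12 -0.4   0.84 -0.1   2.2   1.51] F [ 0.1 -0.   0.2]
```

Request:
send_rows:
  rows:
    - [0, [-1.1, -0.2, 4], 0.3]
    - [0, [-1.5, -0.2, 5.2], 0]
    - [0, [-1.5, -0.2, 5.2], 0]
    - [0, [-1.5, -0.2, 5.2], 0]
    - [0, [-1.5, -0.2, 5.2], 0]
    - [0, [-1.5, -0.2, 5.2], 0]
    - [0, [-1.5, -0.2, 5.2], 0]
    - [0, [-1.5, -0.2, 5.2], 0]
    - [0, [-1.5, -0.2, 5.2], 0]
    - [0, [-1.5, -0.2, 5.2], 0]

```text
t: 16.75
tool_pos: [0.4186, 0.0846, 0.3844]
tool_rot: [2.993, 0.15, 0.78]
contact_force: [-0.6, -0.1, -0.1]
opening: -0.0002
grip_force: 0.0
```

Request:
send_rows:
  rows:
    - [0, [-1.2, -0.2, 4.2], 0]
    - [0, [-1, -0.2, 4], 0]
    - [0, [0, 0, 0], 0]
    - [0, [0, 0, 0], 0]

```text
t: 17.25
tool_pos: [0.4396, 0.0849, 0.3055]
tool_rot: [2.992, 0.152, 0.783]
contact_force: [-0.1, -0.0, 0.3]
opening: -0.0004
grip_force: 0.0
```

```bash
python3 go.py .4457 .0832 .14 6;python3 go.py .4457 .0832 .096 6
```

```text
t 17.25 head 6.97 tilt z [ 0.49  -0.019 -0.871] turn 0.97 now [-7.53 -0.91 14.72] after turn [-7.55 -0.78 14.72] q [ 0.05 -0.81  2.2  -0.05  1.25  1.53] F [-0.1 -0.   0.3]
t 17.25 head 6.97 tilt z [ 0.49  -0.019 -0.871] turn 0.97 now [-9.67 -1.21 18.55] after turn [-9.69 -1.05 18.55] q [ 0.05 -0.81  2.2  -0.05  1.25  1.53] F [-0.1 -0.   0.3]
```

Request:
send_rows:
  rows:
    - [0, [-1.5, -0.2, 3], 1]
    - [0, [-2, -0.2, 4], 0]
    - [0, [-2, -0.2, 4], 0]
    - [0, [-2, -0.2, 3.7], 0]
    - [0, [0, 0, 0], 0]
    - [0, [0, 0, 0], 0]

```text
t: 18.0
tool_pos: [0.447, 0.0834, 0.1418]
tool_rot: [2.996, 0.127, 0.788]
contact_force: [-0.6, 0.5, 0.2]
opening: 0.0003
grip_force: 0.0
```

```bash
python3 go.py .45 .0837 .096 6;  python3 - <<'E'
from look import *
a=shot('scene','s5');cv2.imwrite('pics/s5c.png',cv2.resize(a['frame'][130:400,200:440,::-1],(533,600)))
E
```

```text
t 18.0 head 5.9 tilt z [ 0.493 -0.019 -0.87 ] turn -0.1 now [-1.98 -0.28  4.13] after turn [-1.98 -0.29  4.13] q [ 0.05 -0.71  2.42 -0.05  0.92  1.55] F [-0.6  0.5  0.2]
```

View pics/s5c.png

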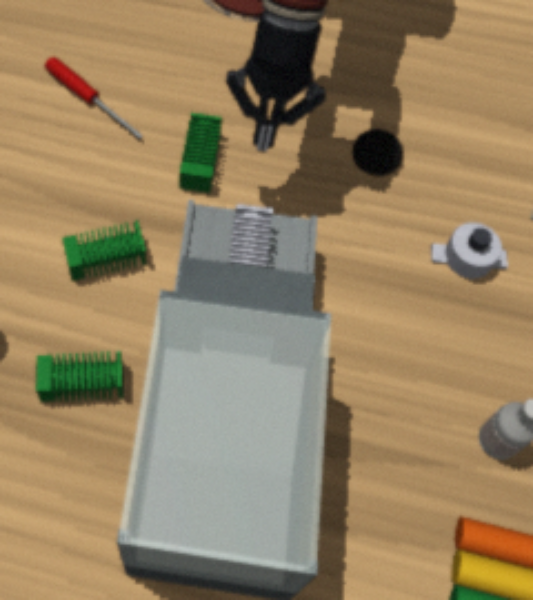

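The barrel lies square and centred on the ledge, crop (253,235). The closed gripper leans correctly behind it, with its tip at (263,145). I'll go down to pushing height.

Request:
send_rows:
  rows:
    - [0, [-0.7, -0.1, 1.4], 0]
    - [0, [-0.7, -0.1, 1.4], 0]
    - [0, [-0.6, -0.1, 1.3], 0]
    - [0, [0, 0, 0], 0]
    - [0, [0, 0, 0], 0]

```text
t: 18.68
tool_pos: [0.4489, 0.0839, 0.0945]
tool_rot: [2.997, 0.128, 0.785]
contact_force: [-0.0, -0.6, 0.6]
opening: 0.0001
grip_force: 0.0
```

```bash
python3 fr.py; python3 go.py .5098 .09 .097 6;  python3 go.py .6 .0995 .097 6; python3 go.py .6482 .1046 .097 6
```

```text
-0.3 [0.396 0.078]
-0.25 [0.4457 0.0832]
-0.118 [0.577 0.097]
-0.1035 [0.5914 0.0986]
0 [0.6944 0.1094]
t 18.68 head 5.91 tilt z [ 0.491 -0.019 -0.871] turn -0.09 now [ 5.47 -0.18  2.77] after turn [ 5.47 -0.17  2.77] q [ 0.05 -0.63  2.45 -0.06  0.81  1.56] F [-0.  -0.6  0.6]
t 18.68 head 5.91 tilt z [ 0.491 -0.019 -0.871] turn -0.09 now [13.39 -0.5   7.18] after turn [13.39 -0.48  7.18] q [ 0.05 -0.63  2.45 -0.06  0.81  1.56] F [-0.  -0.6  0.6]
t 18.68 head 5.91 tilt z [ 0.491 -0.019 -0.871] turn -0.09 now [17.62 -0.67  9.53] after turn [17.62 -0.65  9.53] q [ 0.05 -0.63  2.45 -0.06  0.81  1.56] F [-0.  -0.6  0.6]
```

Request:
send_rows:
  rows:
    - [0, [1.6, -0.06, 0.86], 0]
    - [0, [1.6, -0.06, 0.86], 0]
    - [0, [1.6, -0.06, 0.86], 0]
    - [0, [1.6, -0.06, 0.86], 0]
    - [0, [1.6, -0.06, 0.86], 0]
    - [0, [1.6, -0.06, 0.86], 0]
    - [0, [1.6, -0.06, 0.86], 0]

```text
t: 19.55
tool_pos: [0.5745, 0.097, 0.0945]
tool_rot: [2.998, 0.128, 0.778]
contact_force: [-5.6, -0.3, 3.7]
opening: -0.0001
grip_force: 3.2
```

```bash
python3 go.py .6397 .1037 .097 6;python3 go.py .6497 .1047 .097 6
```

```text
t 19.55 head 5.9 tilt z [ 0.487 -0.019 -0.873] turn -0.1 now [ 5.86 -0.2   2.94] after turn [ 5.86 -0.19  2.94] q [ 0.06 -0.2   2.16 -0.08  0.68  1.6 ] F [-5.6 -0.3  3.7]
t 19.55 head 5.9 tilt z [ 0.487 -0.019 -0.873] turn -0.1 now [ 6.74 -0.23  3.43] after turn [ 6.74 -0.22  3.43] q [ 0.06 -0.2   2.16 -0.08  0.68  1.6 ] F [-5.6 -0.3  3.7]
```

Request:
send_rows:
  rows:
    - [0, [1.6, -0.05, 0.82], 0]
    - [0, [1.6, -0.05, 0.82], 0]
    - [0, [1.6, -0.05, 0.82], 0]
    - [0, [1.1, -0.05, 0.5], 0]

```text
t: 20.05
tool_pos: [0.64, 0.1036, 0.0969]
tool_rot: [2.998, 0.128, 0.777]
contact_force: [-7.1, -0.6, 3.3]
opening: -0.0004
grip_force: 3.7
```

```bash
python3 go.py .6547 .1053 .097 6; python3 - <<'E'
from look import *
a=shot('scene','s6');cv2.imwrite('pics/s6c.png',cv2.resize(a['frame'][130:400,200:440,::-1],(533,600)))
E
```

```text
t 20.05 head 5.9 tilt z [ 0.487 -0.019 -0.873] turn -0.1 now [ 1.3  -0.07  0.7 ] after turn [ 1.31 -0.07  0.7 ] q [ 0.07 -0.04  2.   -0.08  0.67  1.61] F [-7.1 -0.6  3.3]
```

View pics/s6c.png

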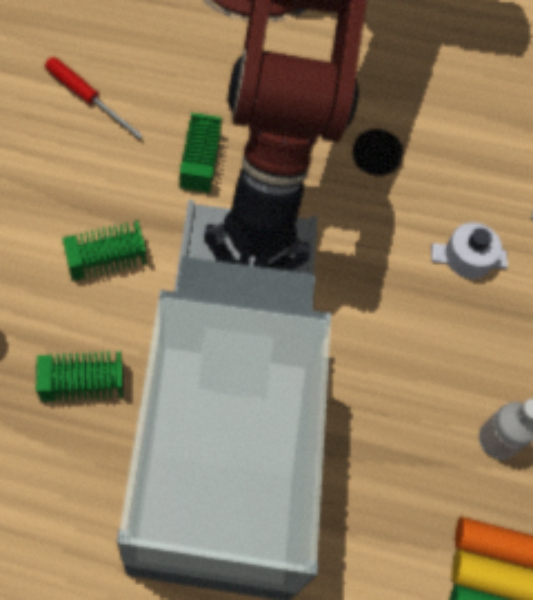

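The flap has swung in, crop (237,360), and the gripper is just short of the cowl edge at about y 265. I'll push a bit further in small steps.

Request:
send_rows:
  rows:
    - [0, [0.6, -0.03, 0.3], 0]
    - [0, [0.6, -0.03, 0.3], 0]

```text
t: 20.35
tool_pos: [0.6537, 0.1052, 0.0975]
tool_rot: [2.998, 0.128, 0.782]
contact_force: [-0.2, -0.0, 0.6]
opening: -0.0001
grip_force: 0.0
```

Request:
send_rows:
  rows:
    - [0, [0.5, -0.03, 0.25], 0]
    - [0, [0, 0, 0], 0]

```text
t: 20.6
tool_pos: [0.6589, 0.1059, 0.097]
tool_rot: [2.998, 0.128, 0.78]
contact_force: [-1.2, 0.2, 0.9]
opening: 0.0002
grip_force: 0.0
```

```bash
python3 go.py .6647 .1063 .097 6; python3 - <<'E'
from look import *
a=shot('scene','s7');cv2.imwrite('pics/s7c.png',cv2.resize(a['frame'][200:350,240:380,::-1],(560,600)))
E
```

```text
t 20.6 head 5.9 tilt z [ 0.488 -0.019 -0.873] turn -0.1 now [0.51 0.   0.28] after turn [0.51 0.   0.28] q [ 0.07  0.01  1.96 -0.09  0.67  1.61] F [-1.2  0.2  0.9]
```

View pics/s7c.png

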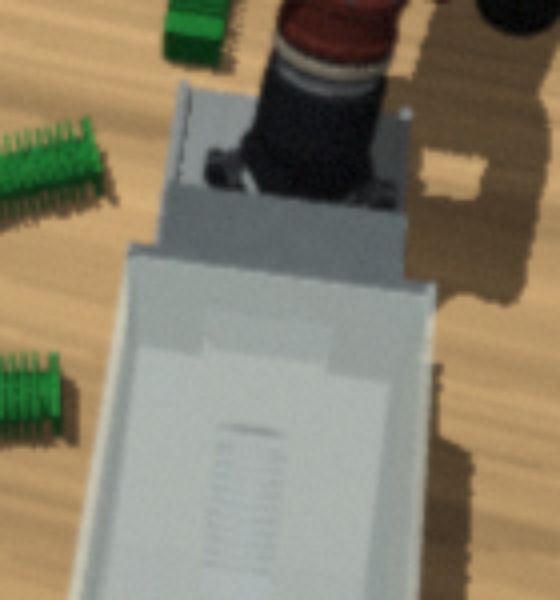

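The cylinder is down inside, crop (245,500). I'll withdraw, let everything settle and check.

Request:
send_rows:
  rows:
    - [0, [-1.6, 0.05, -0.85], 0]
    - [0, [-2.5, 0.1, -1.4], 0]
    - [0, [-3.5, 0.1, -1.9], 0]
    - [0, [-3.5, 0.1, -1.9], 0]
    - [0, [-2, 0, -4], 0]
    - [0, [0, 0, -4], 0]
    - [0, [0, 0, -2], 0]
    - [0, [0, 0, 0], 0]
    - [0, [0, 0, 0], 0]
    - [0, [0, 0, 0], 0]

```text
t: 21.9
tool_pos: [0.466, 0.0935, 0.1718]
tool_rot: [2.999, 0.128, 0.775]
contact_force: [-0.6, -0.1, -0.4]
opening: 0.0002
grip_force: 0.0
```

Request:
send_rows:
  rows:
    - [0, [0, 0, 0], 0]
    - [0, [0, 0, 0], 0]
    - [0, [0, 0, 0], 0]
    - [0, [0, 0, 0], 0]
    - [0, [0, 0, 0], 0]
    - [0, [0, 0, 0], 0]
    - [0, [0, 0, 0], 0]
    - [0, [0, 0, 0], 0]

```text
t: 22.9
tool_pos: [0.4664, 0.0937, 0.1737]
tool_rot: [2.998, 0.128, 0.78]
contact_force: [-0.6, 0.2, 0.0]
opening: -0.0001
grip_force: 0.0
```

```bash
python3 go.py .6647 .1063 .097 6; python3 - <<'E'
from look import *
a=shot('scene','s8');b=shot('top','t8')
cv2.imwrite('pics/s8c.png',np.hstack([cv2.resize(a['frame'][200:400,240:380,::-1],(390,557)),cv2.resize(b['frame'][40:240,180:320,::-1],(390,557))]))
E
```

```text
t 22.9 head 5.9 tilt z [ 0.488 -0.019 -0.873] turn -0.1 now [13.65 -0.35 16.34] after turn [13.65 -0.32 16.34] q [ 0.07 -0.66  2.33 -0.07  0.96  1.58] F [-0.6  0.2  0. ]
```

View pics/s8c.png

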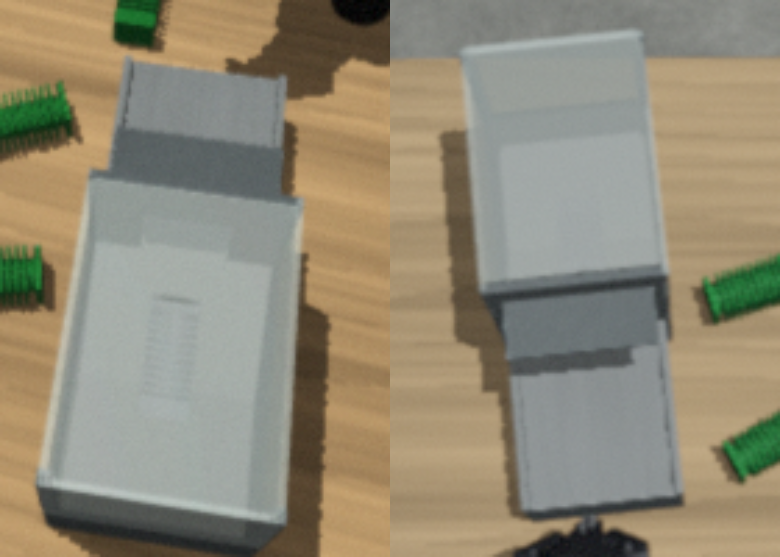

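The cylinder rests on the cabinet floor, left panel (172,350). The ledge is empty, the flap region looks as it did at the start, and the gripper is clear. I'll hand the job in.

```bash
python3 -c "
from station import ctrl;print(ctrl.finish_job())"
```

```text
the job is handed in; nothing more can be done
None
```

The bare-aluminium cylinder was laid on the ledge, released and pushed through the flap; the last pictures show it lying inside the washer with the flap apparently shut. The job is handed in at about 23 s, but the hand-in returned no verdict; one caveat is that joint 3 read 0.055 against its stated 0.06 limit while I was getting the gripper to lean.

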